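Return the check weight to its well and start the case's hold-down bolt

ROBOT

A 6-joint arm with a two-finger parallel gripper is mounted at the origin on a cart in front of the work surface, level with it; the furniture and walls round the work are solid. World frame = base frame: x ahead of the robot, y to its left, z up, the work surface at z = 0. Lengths are in m, angles in rad, forces in N, time in s.
With the tool pointing down it reaches from about 0.25 to 0.725 m from the base axis. Payload 4 kg.
Tool frame: the origin (TCP) lies where the fingers leave the gripper's body, on its centre line; the fingertips stand 73 mm ahead of it and the grasp point (between the pads) lies 54 mm ahead of it (bot.tip_reach is the z of the fingertips in the tool frame, in m); z points along the fingers, x is the direction in which the jaws open and shut, and the axes are right-handed (so a half turn about z gives the same grasp; the last joint's range is limited). The gripper opens to 85 mm and grips with 20 to 120 N. Pads are 22 mm wide; open, the fingers measure 114 mm over their backs; the gripper's body (76 mm by 85 mm) begins 54 mm behind the grasp point. The pads swing forward as they close: fully open they stand 13 mm farther back than shut.
Start: joints at [-1.235, 0.241, 0.005, 1.335, 0, 1.571], TCP at [0.165, -0.472, 0.304] pointing down, gripper open.
Joint ranges: [-2.72, 2.72], [-1.05, 1.87], [-1.09, 1.28], [-1.99, 2.15], [-1.42, 1.44], [-3.14, 3.14]. Speed limits (rad/s): [2.79, 2.79, 3.14, 3.14, 3.14, 3.14].

INTERFACE

Orientations are given as a unit quaternion [x, y, z, w].
In Python, from workcell import bot, vision, job_done gives the robot as it stands.
- The arm moves only by the tool drive_tool, never from a script. Its argument "steps" is one flat list of numbers, 7 for each row, row after row: the shift along the tool's x, y, z in m, then the turn, a rotation vector about the tool's x, y, z in degrees, then the closure, from -1 (fully open) to 1 (shut). A call has 1 to 8 rows; each row shifts and turns the commanded pose from where the row before left it, along the tool's axes as they then stand; what a row does not reach is not made up. A row lasts 1/12 s, in which the tool goes at most 41.7 mm and 7.16 degrees, less where a joint would pass 70% of its speed; a pose out of reach is approached as far as the arm can. A call is refused whole if a number of a shift passes 0.0417 or a number of a turn 7.16, either way. A call with a gripper value outside its range is refused whole. The fingers move at their own pace and stop on an object; the grip force is fixed at half the most. Time passes only in rows, so rows that do not move let the fingers close. It gives the time, the measured TCP pose, the force and the opening at its end, in the units of the state.
- bot.get_obs(): the state, without advancing time (a new reading comes with each control period).
- vision.camera(name): name is "scene" or "top" or "wrist"; returns (picture, depth): 384x512x3 uint8, red, green, blue; 384x512 float32, m along the optical axis (not along the pixel's ray), 0 where there is no reading.
- vision.camera_model(name): a dict with "mtx" (3x3 intrinsics, pixels), "rvec" (rotation vector, rad) and "tvec" (3), from world to camera coordinates, as OpenCV has them. Camera axes: x right, y down, z forward; pixel columns grow to the right and rows downward; lengths in m; the calibration is good to about 2 mm. The wrist camera is an equidistant fisheye: a pixel r from the principal point sees the ray r / f radians off the axis. A picture is of the moment at which its call begins: read the wrist's pose just before it. camera_model takes no time and is no camera call; for the wrist camera it gives the pose at the moment of the call.
- job_done(): hands the job in, once; it reports no verdict.
The state is a dict: "clock": time; "joint_pos": joint angles; "joint_vel": joint speeds; "tau": joint torques, N m; "eef_pos": TCP position; "tool_rot": TCP orientation; "ft_force": force on the tool from outside, world axes, zero at the start; "ft_torque": the same for the moment, N m; "grip_width": finger opening in m.
Only numpy, scipy, OpenCV 4.12 (cv2) and the standard library are available. Lean on these libraries where they do the work, as an engineer would, in place of code of your own. Each camera call takes 0.05 s, during which the arm holds its last target.

TASK

Put the larger loose brass check weight back, upright and right down, into its own well of the weight case and let go of it. Then start the case's hold-down bolt with its crank: turn the crank backward (anticlockwise from above) until the red-headed bolt drops into its thread, then forward (clockwise) one full turn, and finish still gripping the crank's black handle there, without letting go. Leave the small weight, the stamp, the dropper bottle and the loupe as they are.

Things in the scene. Friction and masses are not known exactly. Their poses are not given: they have to be found in the camera images.
- weight_mid (a point): centre, half-way up, of the loose brass check weight to be returned: a plain round body 22 mm across and 23 mm high under a knob 13 mm across; 32 mm high in all, 0.1 kg, standing upright on the worktop; z up along its axis
- weight: the same check weight; origin at the centre of its underside
- own_well (a point): centre of the mouth of the weight's own well, the middle one of three in the case: round, 26 mm across, 7 mm deep, mouth level with the case's flat top, 30 mm above the worktop. A brass disc inlaid beside each well is as wide as the weight that belongs there. Site axes are the case's. The well 55 mm to +y, 21 mm across, holds the small weight
- big_well (a point): centre of the mouth of the case's largest well, 36 mm across, empty, meant for another weight; 58 mm to the -y side (case axes) of the own well
- case: dark wooden weight case, fixed to the worktop, 90 x 280 x 30 mm; origin at underside, on the long middle line of the case, 5 mm from its centre towards the -y end; y points along the long side towards the end that has the bolt, z up. Flat top; a dark steel boss 54 mm across (foot) and 24 mm high stands on it, its axis 100 mm to +y of the origin
- bolt_axis (a point): on the upright axis of bolt and crank, on the boss's top face, 54 mm above the worktop
- crank (a joint): crank angle (rad), growing clockwise from above (forward), not wrapped. At 0 the crank arm points along +x of the case. Starts between 0.7 and 2.3. Turning backward, the bolt drops just below 0 (by -0.2 at the latest); a solid stop follows at -0.45, another at 7.4 forward. Friction keeps it where it is left (it takes less than 2 N at the handle)
- bolt (a joint): how far the bolt has sunk (m): 0 while its end rides on the thread's face, about 0.008 once dropped into the thread, then 0.008 more a turn forward. The bolt turns with the crank; a spring pushes it down through the crank's hub, so it sinks on its own while the crank keeps its height. Its red head, 13 mm across, stands 19 mm above the hub at 0
- crank_grip_mid (a point): middle of the crank's upright black handle, a round sleeve 15 mm across, free to spin on its pin: a gripper may hold it tightly and carry it round the circle without turning. 45 mm from the bolt axis, 47 mm above bolt_axis. Above the worktop: sleeve 78 to 124 mm (keep fingers on it and clear of the red head, whose top is at first at 84 mm), crank arm 57 to 65 mm
- crank_grip: the crank's black revolving sleeve itself; origin at its lower end
- small_weight: small brass weight, 18 mm across, 28 mm high, standing in the case's smallest well; leave it alone
- stamp: brown wooden rubber stamp standing upright, 29 x 48 x 73 mm; leave it alone; origin at its underside
- acid_bottle: small brown dropper bottle with black cap, 30 mm across, 82 mm high; leave it alone; origin at its underside
- loupe: folding loupe lying open, 28 x 60 x 19 mm, black case; leave it alone; origin at its underside

How it is judged:
By the outcome, as a careful person would: the job done as asked, in the order asked, and still so for the second after the job is handed in, while the arm keeps its last pose, push and grip.
It also fails if it takes over 54 s, if anything falls off the work surface, if the arm or the gripper's body presses on something with over 40 N, if the wrist force passes 120 N, or if a joint passes its speed limit or range.

## Working session

There is one attempt and no reset: what is moved stays moved. The work goes in short steps, Python scripts to look and compute and a tool call to move; the robot and the scene stay as the last step left them, time stands still between calls to the robot, and variables do not carry over. Pictures are saved under pics/ and viewed, and the job is handed in when it is done.

Besides the shell and the picture viewer there is one more tool, called after ">>>" by a JSON object that holds its "method" and its "body", one argument or row to a line. drive_tool: Moves the arm, as the interface text tells. Its arguments: {"type":"object","properties":{"steps":{"type":"array"}},"required":["steps"]}

```bash
ls; mkdir -p pics
cat > h.py <<'E'
import numpy as np, cv2
from workcell import bot, vision, job_done
def shot(name,tag):
    m=vision.camera_model(name); p,d=vision.camera(name)
    cv2.imwrite(f'pics/{tag}.png',cv2.cvtColor(p,cv2.COLOR_RGB2BGR)); np.savez(f'pics/{tag}.npz',p=p,d=d,mtx=m['mtx'],rvec=m['rvec'],tvec=m['tvec'])
def load(tag): return np.load(f'pics/{tag}.npz')
def crop(tag,x0,y0,x1,y1,s,out):
    p=load(tag)['p'][y0:y1,x0:x1]
    cv2.imwrite(f'pics/{out}.png',cv2.cvtColor(cv2.resize(p,None,fx=s,fy=s,interpolation=cv2.INTER_CUBIC),cv2.COLOR_RGB2BGR))
def onz(L,u,v,z,fish=False):
    R=cv2.Rodrigues(L['rvec'])[0];t=np.ravel(L['tvec']);K=np.array(L['mtx'])
    x=np.array([(u-K[0,2])/K[0,0],(v-K[1,2])/K[1,1]])
    if fish:
        r=np.hypot(*x); ray=np.array([*(x/r*np.sin(r)),np.cos(r)])
    else: ray=np.array([*x,1])
    c=-R.T@t; d=R.T@ray
    return c+d*(z-c[2])/d[2]
def cloud(L):
    R=cv2.Rodrigues(L['rvec'])[0];t=np.ravel(L['tvec']);K=np.array(L['mtx']);d=L['d']
    v,u=np.indices(d.shape)
    P=np.stack([(u-K[0,2])/K[0,0]*d,(v-K[1,2])/K[1,1]*d,d],-1)
    return (P-t)@R
E
python3 - <<'E'
from h import *
print(bot.get_obs())
shot('top','top0'); shot('scene','scene0')
for t in('top0','scene0'):
    L=load(t);R=cv2.Rodrigues(L['rvec'])[0];print(L['mtx'],-R.T@np.ravel(L['tvec']))
E
```

```text
pics
{'clock': 0.0, 'joint_pos': array([-1.23498828e+00,  2.41400890e-01,  3.73063338e-03,  1.33524521e+00,
        6.97404876e-06,  1.57080680e+00]), 'joint_vel': array([ 0.00126916,  0.00033908, -0.00080449,  0.00021045,  0.00014127,
        0.00039428]), 'tau': array([-6.32889187e-04, -3.72312319e+01,  2.52411944e+01,  1.68876525e-02,
       -3.10040275e-05, -8.39179307e-06]), 'eef_pos': array([ 0.16460494, -0.47160557,  0.30302132]), 'tool_rot': array([ 8.15328401e-01, -5.78997820e-01, -8.61883935e-04, -6.16322014e-04]), 'ft_force': array([ 0.45744958,  0.43406694, -0.35957729]), 'ft_torque': array([-0.03260385, -0.00865445,  0.00911955]), 'grip_width': 0.08563941574239205}
[[443.21266836   0.         253.31051533]
 [  0.         443.21266836 196.21733085]
 [  0.           0.           1.        ]] [ 0.40709796 -0.12472093  1.19124229]
[[438.37315728   0.         259.33466004]
 [  0.         438.37315728 192.57523476]
 [  0.           0.           1.        ]] [0.07712612 0.42729967 0.99955845]
```

View pics/top0.png

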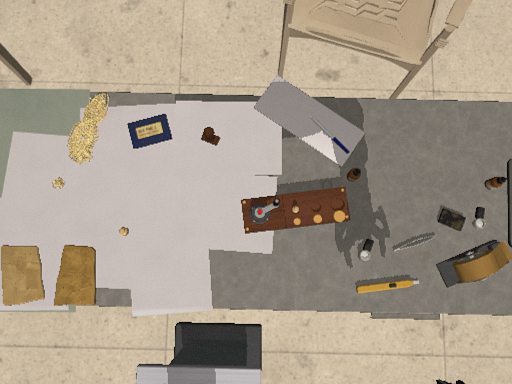

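View pics/scene0.png

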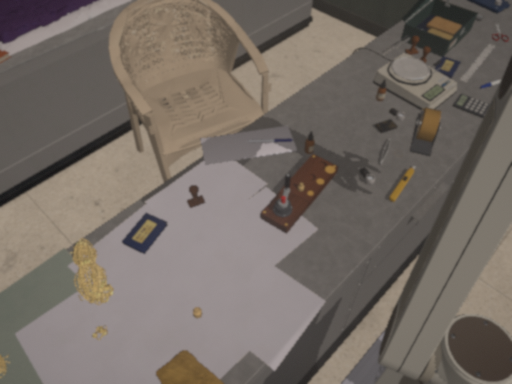

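Run:
```python
from h import *
L=load('top0')
for uv in [(0,0),(511,0),(256,192),(124,231),(58,183)]: print(uv,onz(L,*uv,0))
crop('top0',230,140,370,250,5.6,'c1'); crop('top0',40,100,240,260,4,'c2')
crop('scene0',240,120,400,240,5,'c3')
```

```text
(0, 0) [1.15599733 0.62310148 0.        ]
(511, 0) [ 1.19888677 -0.87194149  0.        ]
(256, 192) [ 0.60775444 -0.13571367  0.        ]
(124, 231) [0.49276019 0.21581303 0.        ]
(58, 183) [0.61898337 0.40438137 0.        ]
```

View pics/c1.png

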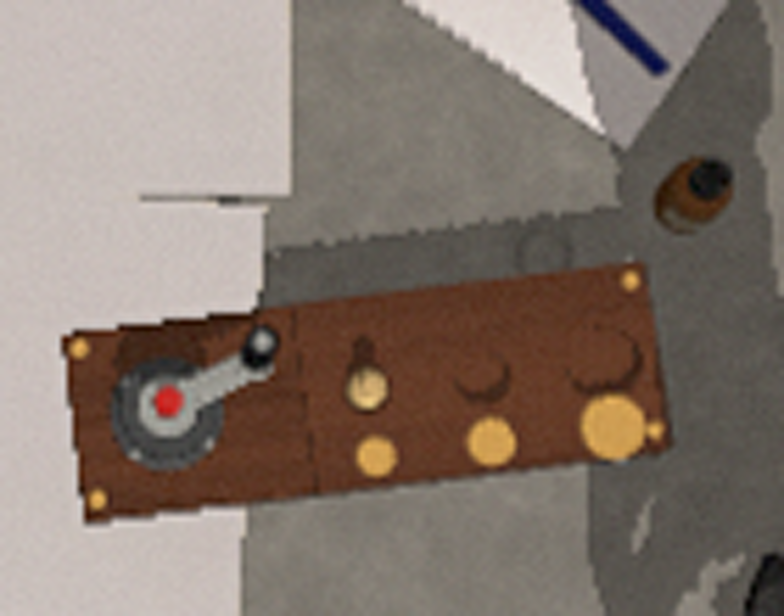

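View pics/c2.png

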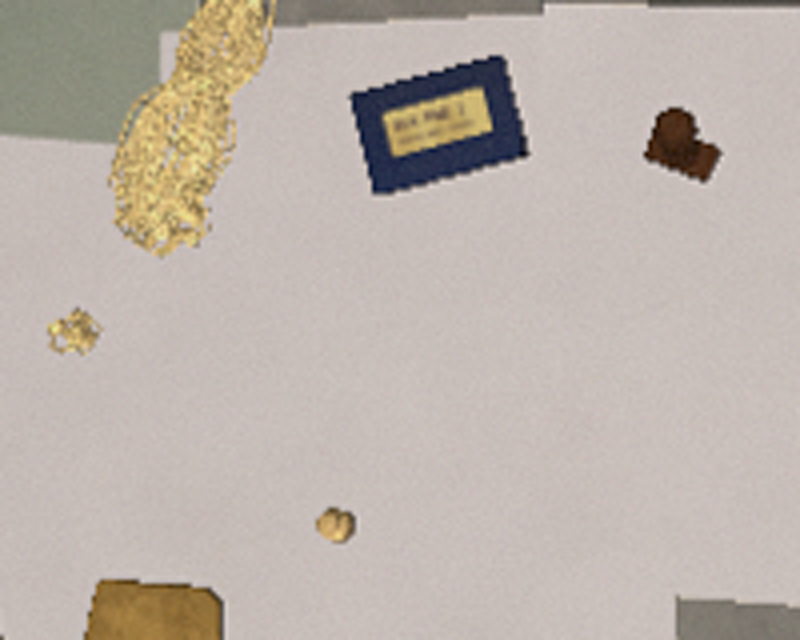

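View pics/c3.png

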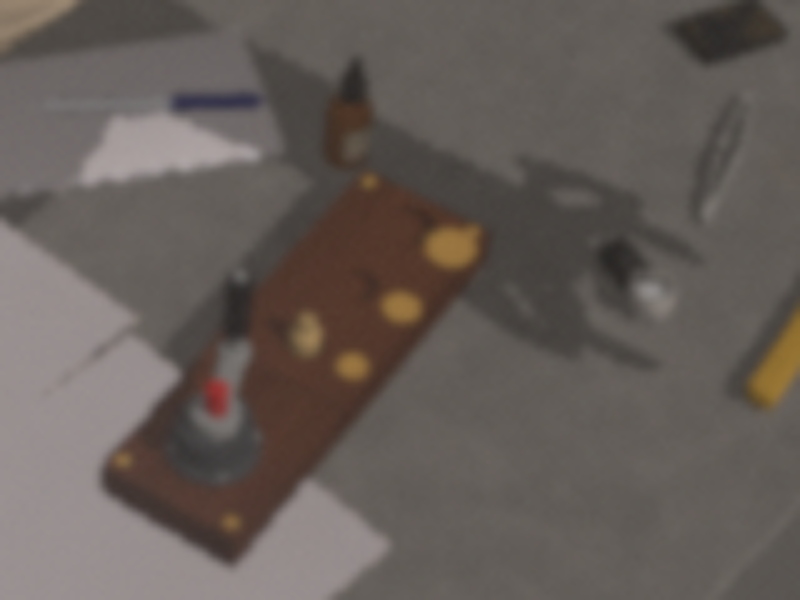

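Run:
```python
from h import *
for t in ('top0','scene0'):
    L=load(t);P=cloud(L);d=L['d']
    m=(d>0)&(abs(P[...,2]-0.03)<0.006)&(P[...,0]>0.45)&(P[...,0]<0.72)&(P[...,1]>-0.42)&(P[...,1]<-0.05)
    n,lab,st,_=cv2.connectedComponentsWithStats(m.astype(np.uint8))
    k=1+np.argmax(st[1:,4]); Q=P[lab==k]
    print(t,st[k],np.median(Q[:,2]),cv2.minAreaRect(Q[:,:2].astype(np.float32)*1000))
    # weight
    m=(d>0)&(P[...,2]>0.008)&(P[...,2]<0.05)&(abs(P[...,0]-0.49)<0.06)&(abs(P[...,1]-0.215)<0.06)
    print('weight',P[m].mean(0) if m.any() else None,m.sum(), P[m][:,2].max() if m.any() else '')
    print(P[m&(P[...,2]>0.025)].mean(0))
L=load('top0');c=lambda x,y,z:onz(L,230+x/5.6-.5+.09,140+y/5.6-.5+.09,z)
for n,x,y,z in [('tl',79,348,.03),('tr',631,280,.03),('br',655,429,.03),('bl',97,499,.03),('red',168,402,.084),('redb',170,405,.075),('hand',265,338,.126),('mid',485,375,.03),('smalltop',368,385,.052),('big',607,360,.03),('d1',376,457,.03),('d2',491,442,.03),('d3',613,427,.03)]: print(n,c(x,y,z)[:2].round(4))
```

```text
top0 [ 241  187  109   46 3025] 0.030227813080232226 ((558.75146484375, -240.05996704101562), (90.91952514648438, 280.6699523925781), 8.376275062561035)
weight [0.49079177 0.20997298 0.02227426] 68 0.036511177918497964
[0.49155415 0.21224273 0.03142256]
scene0 [ 261  154   78   75 1969] 0.02975571044270189 ((556.7474365234375, -241.97642517089844), (92.87432098388672, 286.2404479980469), 8.579474449157715)
weight [0.48777403 0.21273912 0.0216045 ] 79 0.0327205179768666
[0.49041815 0.21145371 0.03023656]
tl [ 0.5758 -0.1035]
tr [ 0.615 -0.365]
br [ 0.544  -0.3758]
bl [ 0.5046 -0.1139]
red [ 0.5444 -0.1451]
redb [ 0.5442 -0.1462]
hand [ 0.5682 -0.1858]
mid [ 0.5677 -0.2956]
smalltop [ 0.5586 -0.2381]
big [ 0.5763 -0.3533]
d1 [ 0.5275 -0.2444]
d2 [ 0.536  -0.2984]
d3 [ 0.5445 -0.356 ]
```

>>> {"method": "drive_tool", "body": {
  "steps": [-0.022, -0.022, 0.004, 0, 0, 0, -1, -0.022, -0.022, 0.004, 0, 0, 0, -1, -0.022, -0.022, 0.004, 0, 0, 0, -1, -0.022, -0.022, 0.004, 0, 0, 0, -1, -0.022, -0.022, 0.004, 0, 0, 0, -1, -0.022, -0.022, 0.004, 0, 0, 0, -1, -0.022, -0.022, 0.004, 0, 0, 0, -1, -0.022, -0.022, 0.004, 0, 0, 0, -1]
}}

```text
clock: 0.77
eef_pos: [0.273, -0.2463, 0.2715]
tool_rot: [0.815, -0.579, -0.0, -0.0]
ft_force: [0.7, -0.8, 0.1]
grip_width: 0.0855
```

>>> {"method": "drive_tool", "body": {
  "steps": [-0.022, -0.022, 0.004, 0, 0, 0, -1, -0.022, -0.022, 0.004, 0, 0, 0, -1, -0.022, -0.022, 0.004, 0, 0, 0, -1, -0.022, -0.022, 0.004, 0, 0, 0, -1, -0.022, -0.022, 0.004, 0, 0, 0, -1, -0.022, -0.022, 0.004, 0, 0, 0, -1, -0.022, -0.022, 0.004, 0, 0, 0, -1, -0.022, -0.022, 0.004, 0, 0, 0, -1]
}}

```text
clock: 1.43
eef_pos: [0.3812, -0.0222, 0.2395]
tool_rot: [0.815, -0.579, -0.0, 0.0]
ft_force: [1.0, 0.1, -0.3]
grip_width: 0.0854
```

>>> {"method": "drive_tool", "body": {
  "steps": [-0.022, -0.022, 0.004, 0, 0, 0, -1, -0.022, -0.022, 0.004, 0, 0, 0, -1, -0.022, -0.022, 0.004, 0, 0, 0, -1, -0.022, -0.022, 0.004, 0, 0, 0, -1, -0.022, -0.022, 0.004, 0, 0, 0, -1, -0.022, -0.022, 0.004, 0, 0, 0, -1, 0, 0, 0, 0, 0, -6.6, -1, 0, 0, 0, 0, 0, -6.6, -1]
}}

```text
clock: 2.1
eef_pos: [0.4624, 0.146, 0.2148]
tool_rot: [0.879, -0.478, -0.001, 0.001]
ft_force: [-0.8, -0.5, 0.1]
grip_width: 0.0855
```

>>> {"method": "drive_tool", "body": {
  "steps": [0, 0, 0, 0, 0, -6.6, -1, 0, 0, 0, 0, 0, -6.6, -1, 0, 0, 0, 0, 0, -6.6, -1, 0, 0, 0, 0, 0, -6.6, -1, 0, 0, 0, 0, 0, -6.6, -1, 0, 0, 0, 0, 0, -6.6, -1, 0, 0, 0, 0, 0, -6.6, -1, 0, 0, 0, 0, 0, -6.6, -1]
}}

```text
clock: 2.77
eef_pos: [0.4619, 0.1443, 0.2154]
tool_rot: [0.999, -0.039, -0.001, 0.0]
ft_force: [-0.3, 0.3, -0.3]
grip_width: 0.0853
```

>>> {"method": "drive_tool", "body": {
  "steps": [0, 0, 0, 0, 0, -6.6, -1, 0, 0, 0, 0, 0, -6.6, -1, 0, 0, 0, 0, 0, 0, -1, 0, 0, 0, 0, 0, 0, -1]
}}

```text
clock: 3.1
eef_pos: [0.462, 0.1443, 0.2156]
tool_rot: [0.997, 0.072, -0.0, 0.0]
ft_force: [0.3, 0.4, 0.1]
grip_width: 0.0854
```

Run:
```python
from h import *
o=bot.get_obs();print(o['eef_pos'],o['tool_rot'],o['joint_pos'],bot.tip_reach)
shot('wrist','w1'); L=load('w1');print(L['mtx'],L['p'].shape)
R=cv2.Rodrigues(L['rvec'])[0];print(-R.T@np.ravel(L['tvec']),R)
```

```text
[0.46200508 0.14430281 0.21557678] [ 9.97395700e-01  7.21223928e-02 -4.12381029e-04  8.50553846e-05] [ 3.02728483e-01  2.68579866e-01 -1.96634578e-01  1.10642369e+00
  2.28535234e-05  1.72915466e+00] 0.0726
[[297.31863964   0.         256.15475998]
 [  0.         297.31863964 192.19796287]
 [  0.           0.           1.        ]] (384, 512, 3)
[0.45059444 0.22620056 0.28448047] [[ 9.89560523e-01  1.44116126e-01 -7.16795438e-04]
 [ 1.36918625e-01 -9.38563932e-01  3.16782316e-01]
 [ 4.49806818e-02 -3.13573417e-01 -9.48497997e-01]]
```

View pics/w1.png

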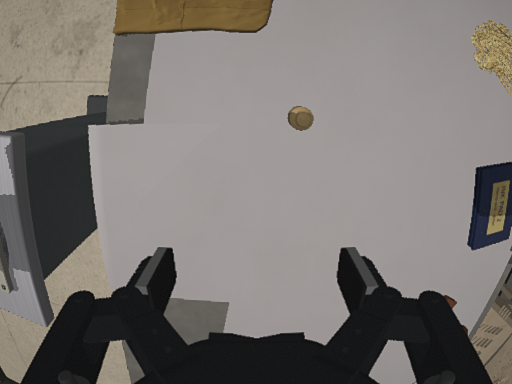

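Run:
```python
from h import *
L=load('w1')
crop('w1',270,85,330,145,10,'c4')
for uv in [(300,117)]:
  for z in(0,0.023,.032): print(z,onz(L,*uv,z,True))
```

```text
0 [0.49462086 0.21315416 0.        ]
0.023 [0.49106136 0.21420895 0.023     ]
0.032 [0.48966851 0.2146217  0.032     ]
```

View pics/c4.png

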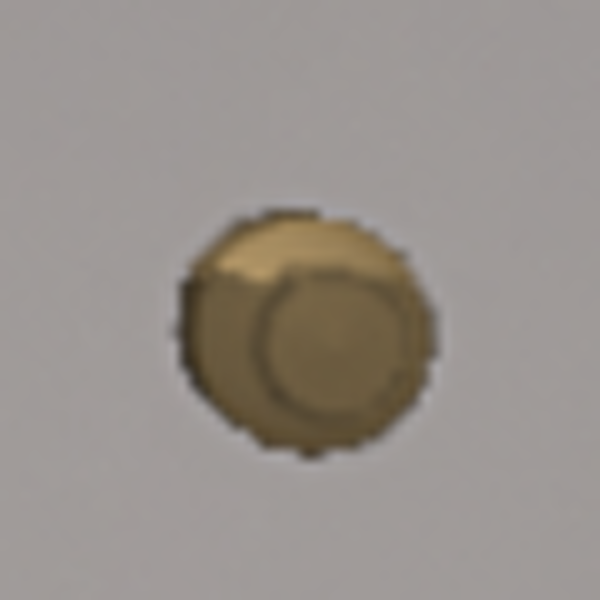

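Run:
```python
from h import *
L=load('w1')
print(onz(L,303.3,118.6,.032,True),onz(L,301,117.7,.022,True))
```

```text
[0.4927014  0.21374646 0.032     ] [0.49220213 0.21369737 0.022     ]
```

>>> {"method": "drive_tool", "body": {
  "steps": [0.01, -0.016, 0.02, 0, 0, 0, -1, 0.01, -0.016, 0.02, 0, 0, 0, -1, 0.01, -0.016, 0.02, 0, 0, 0, -1, 0.01, -0.016, 0.02, 0, 0, 0, -1, 0, 0, 0, 0, 0, 0, -0.3, 0, 0, 0, 0, 0, 0, -0.3, 0, 0, 0, 0, 0, 0, -0.3]
}}

```text
clock: 3.73
eef_pos: [0.4922, 0.2132, 0.1362]
tool_rot: [0.997, 0.073, -0.0, 0.0]
ft_force: [0.3, 0.4, -0.5]
grip_width: 0.0554
```

Run:
```python
from h import *
o=bot.get_obs();print(o['eef_pos'],o['tool_rot'],o['grip_width'])
shot('wrist','w2')
```

```text
[0.49220522 0.21323084 0.13616742] [ 9.97320915e-01  7.31495535e-02 -2.44773066e-04  2.75380161e-04] 0.055408183978395954
```

View pics/w2.png

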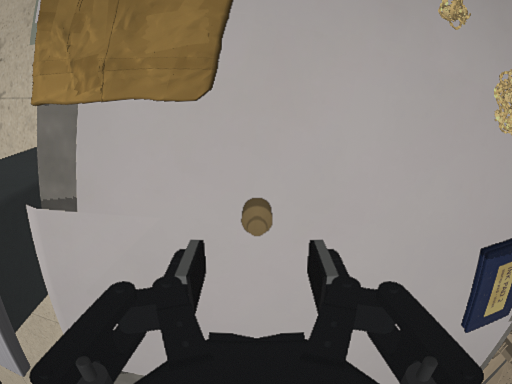

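Run:
```python
from h import *
crop('w2',225,185,290,250,9,'c5')
L=load('w2')
```

```text
(no output)
```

View pics/c5.png

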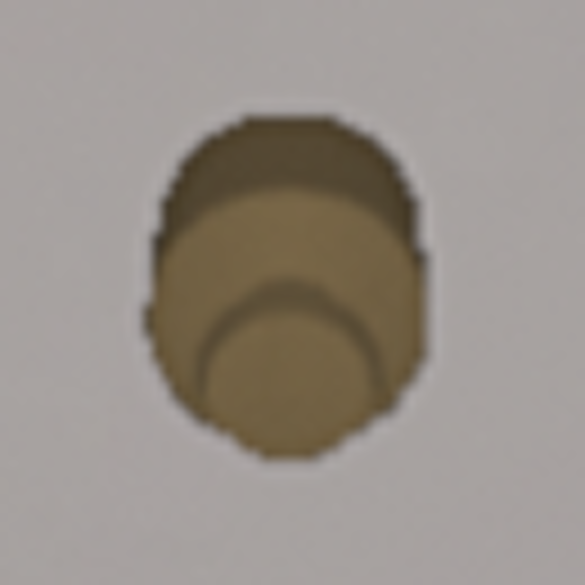

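Run:
```python
from h import *
L=load('w2')
print(onz(L,256.8,227,.032,True),onz(L,256.8,220.1,.023,True),bot.get_obs()['eef_pos'])
```

```text
[0.49283845 0.21461791 0.032     ] [0.4927242 0.215481  0.023    ] [0.49253575 0.21310905 0.13676848]
```

>>> {"method": "drive_tool", "body": {
  "steps": [0, -0.001, 0.0135, 0, 0, 0, -0.3, 0, 0, 0.0135, 0, 0, 0, -0.3, 0, 0, 0.0135, 0, 0, 0, -0.3, 0, 0, 0.0135, 0, 0, 0, -0.3, 0, 0, 0, 0, 0, 0, -0.3, 0, 0, 0, 0, 0, 0, -0.3]
}}

```text
clock: 4.28
eef_pos: [0.4922, 0.2139, 0.0827]
tool_rot: [0.997, 0.073, 0.0, 0.0]
ft_force: [0.1, 0.5, 1.0]
grip_width: 0.0554
```

>>> {"method": "drive_tool", "body": {
  "steps": [0, 0, 0, 0, 0, 0, 0.2, 0, 0, 0, 0, 0, 0, 0.6, 0, 0, 0, 0, 0, 0, 1, 0, 0, 0, 0, 0, 0, 1, 0, 0, 0, 0, 0, 0, 1, 0, 0, 0, 0, 0, 0, 1, 0, 0, 0, 0, 0, 0, 1]
}}

```text
clock: 4.87
eef_pos: [0.493, 0.2148, 0.0835]
tool_rot: [0.997, 0.074, 0.001, -0.0]
ft_force: [-0.7, -1.0, 5.4]
grip_width: 0.018
```

Run:
```python
from h import *
o=bot.get_obs();print(o['eef_pos'],o['tool_rot'],o['grip_width'],o['ft_force'])
shot('wrist','w3')
crop('w3',160,160,360,310,4,'c6')
```

```text
[0.49301674 0.21477775 0.08349858] [ 9.97294124e-01  7.35050536e-02  1.16728941e-03 -2.71784129e-04] 0.018019185363219885 [-0.66988067 -1.03351554  5.35351594]
```

View pics/c6.png

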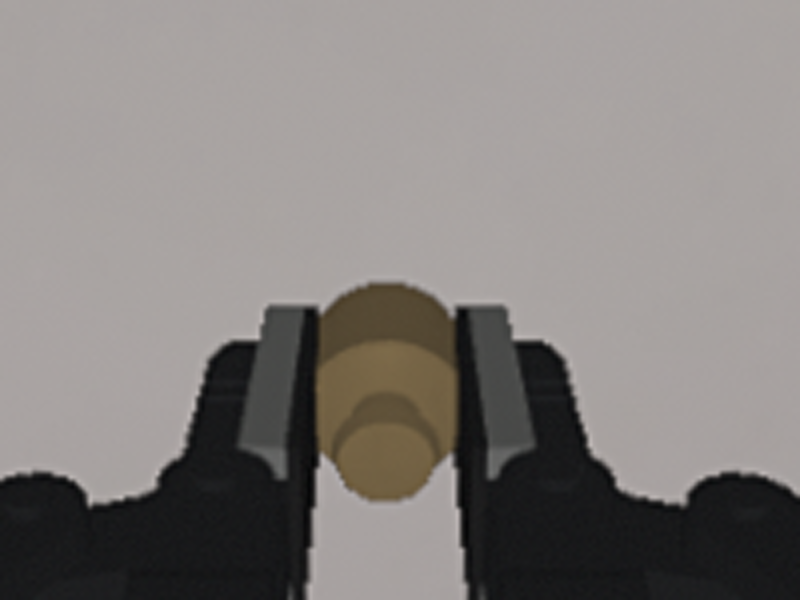

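>>> {"method": "drive_tool", "body": {
  "steps": [0, 0, -0.01, 0, 0, 0, 1, 0, 0, -0.03, 0, 0, 0, 1, 0, 0, -0.035, 0, 0, 0, 1, 0, 0, -0.035, 0, 0, 0, 1, 0, 0, -0.035, 0, 0, 0, 1, 0, 0, -0.025, 0, 0, 0, 1, 0, 0, 0, 0, 0, 0, 1, 0, 0, 0, 0, 0, 0, 1]
}}

```text
clock: 5.58
eef_pos: [0.4932, 0.215, 0.2547]
tool_rot: [0.997, 0.074, 0.003, -0.001]
ft_force: [-0.0, 0.2, -1.0]
grip_width: 0.0184
```

Run:
```python
from h import *
o=bot.get_obs();print(o['eef_pos'],o['tool_rot'],o['grip_width'],o['ft_force'])
shot('wrist','w4')
crop('w4',160,160,360,310,4,'c7')
```

```text
[0.49316207 0.21495668 0.25468496] [ 9.97285009e-01  7.35888205e-02  2.54514989e-03 -9.04791730e-04] 0.01836946852364458 [-0.02989493  0.23234997 -0.96313423]
```

View pics/c7.png

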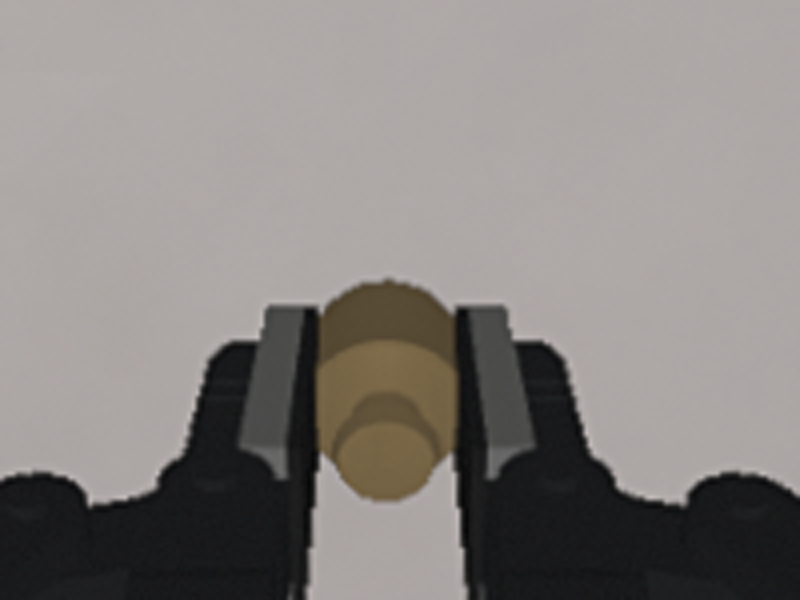

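>>> {"method": "drive_tool", "body": {
  "steps": [-0.0005, 0.035, 0, 0, 0, 0, 1, -0.0005, 0.035, 0, 0, 0, 0, 1, -0.0005, 0.035, 0, 0, 0, 0, 1, -0.0005, 0.035, 0, 0, 0, 0, 1, -0.0005, 0.035, 0, 0, 0, 0, 1, -0.0005, 0.035, 0, 0, 0, 0, 1, -0.0005, 0.035, 0, 0, 0, 0, 1, -0.0005, 0.035, 0, 0, 0, 0, 1]
}}

```text
clock: 6.3
eef_pos: [0.5281, -0.0646, 0.2499]
tool_rot: [0.997, 0.074, -0.002, -0.0]
ft_force: [0.7, 0.0, -0.1]
grip_width: 0.018
```

>>> {"method": "drive_tool", "body": {
  "steps": [-0.0005, 0.035, 0, 0, 0, 0, 1, -0.0005, 0.035, 0, 0, 0, 0, 1, -0.0005, 0.035, 0, 0, 0, 0, 1, -0.0005, 0.035, 0, 0, 0, 0, 1, -0.0005, 0.035, 0, 0, 0, 0, 1, -0.0005, 0.035, 0.01, 0, 0, 0, 1, -0.0005, 0.035, 0.015, 0, 0, 0, 1, -0.0005, 0.035, 0.015, 0, 0, 0, 1]
}}

```text
clock: 6.97
eef_pos: [0.5658, -0.3419, 0.2096]
tool_rot: [0.997, 0.073, -0.001, -0.001]
ft_force: [0.7, 0.7, -0.7]
grip_width: 0.0179
```

>>> {"method": "drive_tool", "body": {
  "steps": [0, 0, 0.01, 0, 0, 0, 1, 0, 0, 0, 0, 0, 0, 1, 0, 0, 0, 0, 0, 0, 1]
}}

```text
clock: 7.22
eef_pos: [0.5651, -0.3398, 0.1989]
tool_rot: [0.997, 0.073, -0.003, -0.002]
ft_force: [-0.3, -0.4, -0.2]
grip_width: 0.0182
```

Run:
```python
from h import *
L=load('w4'); print(onz(L,256.4,274.6,.2547-.0515,True),[0.49316207,0.21495668])
o=bot.get_obs();print(o['eef_pos'],o['tool_rot'],o['grip_width'],o['ft_force'])
shot('wrist','w5')
```

```text
[0.49391141 0.21557475 0.2032    ] [0.49316207, 0.21495668]
[ 0.56507025 -0.33977903  0.19892258] [ 0.99730453  0.07330253 -0.00250543 -0.00203184] 0.01819287235944922 [-0.29803912 -0.35346001 -0.24742626]
```

View pics/w5.png

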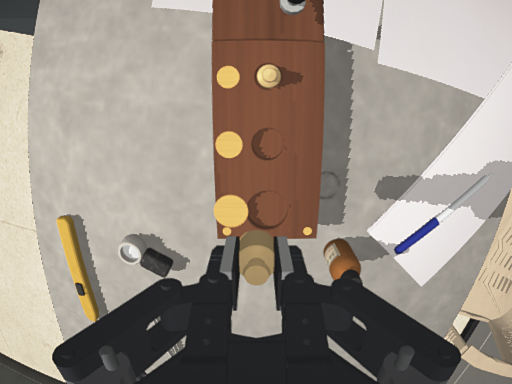

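Run:
```python
from h import *
crop('w5',205,50,335,240,4,'c8')
```

```text
(no output)
```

View pics/c8.png

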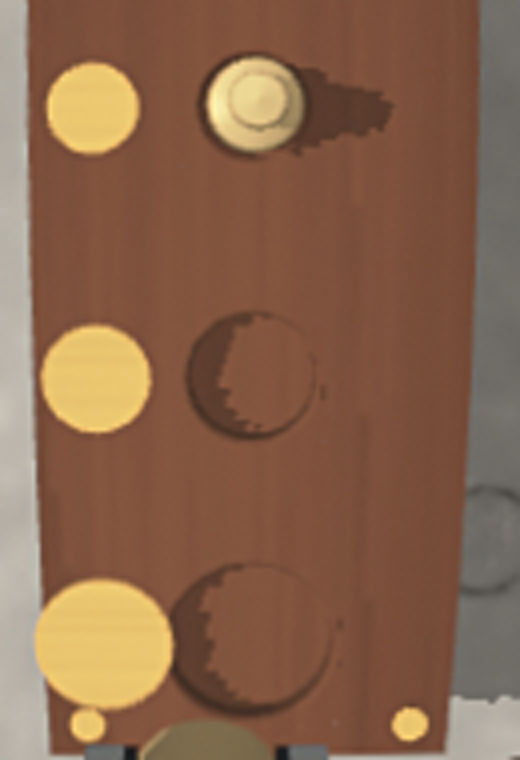

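Run:
```python
from h import *
L=load('w5');c=lambda x,y,z=.03:onz(L,205+x/4-.4,50+y/4-.4,z,True)[:2].round(4)
print('mid',c(251.5,376),'diam',np.linalg.norm(c(187,376)-c(316,376)),np.linalg.norm(c(251,312)-c(251,440)))
print('big',c(251,640),'small',c(255,105,.048),'discs',c(93,108),c(96,379),c(104,645))
```

```text
mid [ 0.5672 -0.2936] diam 0.0261082362483565 0.02620706011745688
big [ 0.576 -0.35 ] small [ 0.5591 -0.2409] discs [ 0.5282 -0.2445] [ 0.5361 -0.2988] [ 0.5448 -0.3559]
```

>>> {"method": "drive_tool", "body": {
  "steps": [0.002, -0.011, 0.016, 0, 0, 0, 1, 0.002, -0.011, 0.018, 0, 0, 0, 1, 0.002, -0.011, 0.018, 0, 0, 0, 1, 0.002, -0.012, 0.018, 0, 0, 0, 1, 0, 0, 0, 0, 0, 0, 1, 0, 0, 0, 0, 0, 0, 1, 0, 0, 0, 0, 0, 0, 1]
}}

```text
clock: 7.85
eef_pos: [0.5689, -0.2948, 0.134]
tool_rot: [0.997, 0.074, 0.001, 0.001]
ft_force: [0.3, -0.3, -0.2]
grip_width: 0.0177
```

Run:
```python
from h import *
o=bot.get_obs();print(o['eef_pos'],o['tool_rot'],o['grip_width'],o['ft_force'])
shot('wrist','w6');crop('w6',200,160,320,300,5,'c9')
```

```text
[ 0.56893301 -0.29484693  0.13398047] [9.97243766e-01 7.41783678e-02 1.22760653e-03 9.66414422e-04] 0.01766052999488591 [ 0.32856319 -0.28048034 -0.16427639]
```

View pics/c9.png

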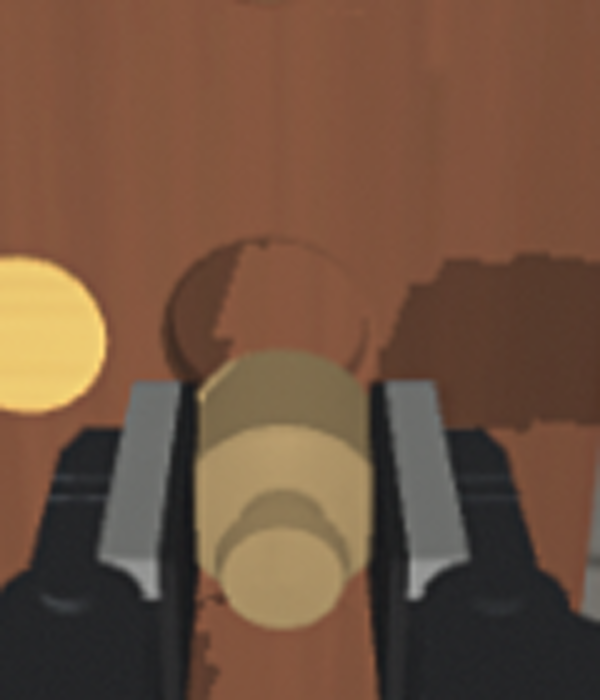

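Run:
```python
from h import *
L=load('w6');c=lambda x,y,z=.03:onz(L,200+x/5-.4,160+y/5-.4,z,True)[:2]
W=c(267,326);print('well',W,np.linalg.norm(c(165,326)-c(370,326)), 'top edge',c(267,237),'disc',c(22,335))
zt=.134-.0835
k=c(283,578,zt+.032);print('knob',k, 'bodyL/R', c(196,480,zt+.02), c(372,480,zt+.02))
o=bot.get_obs();print(o['eef_pos'],o['joint_vel'])
```

```text
well [ 0.56722302 -0.29226688] 0.026243351195738902 top edge [ 0.56545654 -0.28015876] disc [ 0.5360497  -0.29844627]
knob [ 0.5695332  -0.29477322] bodyL/R [ 0.56011663 -0.29212589] [ 0.57803005 -0.28946935]
[ 0.56910685 -0.29535978  0.134249  ] [-0.0105307   0.00122817  0.00579063 -0.00256407  0.00144796  0.00023489]
```

>>> {"method": "drive_tool", "body": {
  "steps": [-0.002, -0.0016, 0.006, 0, 0, 0, 1, 0, 0, 0.006, 0, 0, 0, 1, 0, 0, 0.002, 0, 0, 0, 1, 0, 0, 0, 0, 0, 0, 1, 0, 0, 0, 0, 0, 0, 1]
}}

```text
clock: 8.32
eef_pos: [0.5653, -0.2938, 0.1175]
tool_rot: [0.997, 0.073, -0.0, -0.0]
ft_force: [0.9, -0.7, -1.2]
grip_width: 0.0181
```

Run:
```python
from h import *
o=bot.get_obs();print(o['eef_pos'],o['tool_rot'],o['grip_width'],o['ft_force'])
shot('wrist','w7');crop('w7',200,160,320,300,5,'c10')
print(bot.get_obs()['eef_pos'])
```

```text
[ 0.56534974 -0.29377293  0.11752546] [ 9.97305249e-01  7.33628032e-02 -3.20412392e-04 -1.93330402e-04] 0.018083593246736297 [ 0.86614285 -0.66770988 -1.24167979]
[ 0.56553559 -0.29382712  0.11775528]
```

View pics/c10.png

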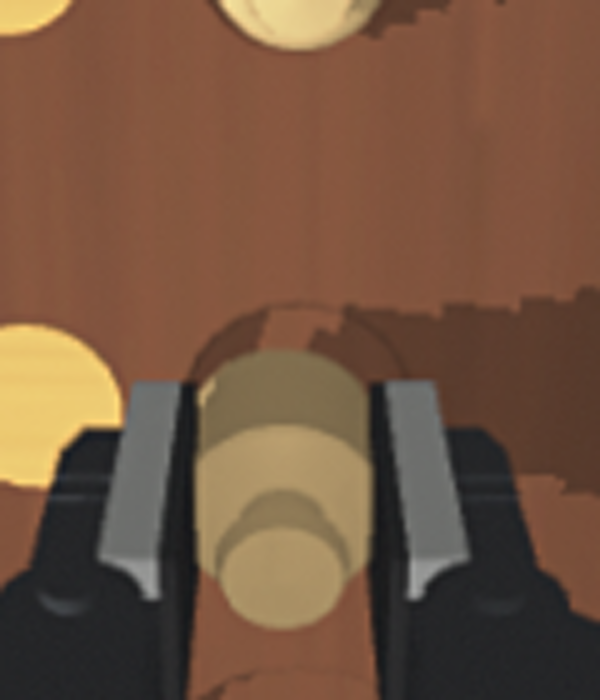

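Run:
```python
from h import *
L=load('w7');c=lambda x,y,z=.03:onz(L,200+x/5-.4,160+y/5-.4,z,True)[:2]
ya=np.array([-.147,.989])
t=c(301,301);print('well',t-.013*ya,np.linalg.norm(c(192,380)-c(410,380)))
zt=.1177-.0835
k=c(284,578,zt+.032);print('knob',k,'bodymid',(c(196,480,zt+.02)+c(372,480,zt+.02))/2)
print('disc',c(16,408))
```

```text
well [ 0.56771971 -0.29263557] 0.025668407906582112
knob [ 0.56586472 -0.29350059] bodymid [ 0.56527812 -0.28953374]
disc [ 0.53418039 -0.29889416]
```

>>> {"method": "drive_tool", "body": {
  "steps": [0.0015, -0.0003, 0, 0, 0, 0, 1, 0, 0, 0, 0, 0, 0, 1, 0, 0, 0, 0, 0, 0, 1, 0, 0, 0, 0, 0, 0, 1]
}}

```text
clock: 8.7
eef_pos: [0.5672, -0.2931, 0.118]
tool_rot: [0.997, 0.074, 0.0, 0.0]
ft_force: [0.2, 0.6, -0.4]
grip_width: 0.0182
```

Run:
```python
from h import *
o=bot.get_obs();print(o['eef_pos'],o['tool_rot'],o['grip_width'],o['ft_force'])
shot('wrist','w8');crop('w8',200,160,320,300,5,'c11')
print(bot.get_obs()['eef_pos'])
```

```text
[ 0.56722083 -0.29307741  0.11804528] [9.97286374e-01 7.36197548e-02 1.25296248e-04 6.42786722e-05] 0.018197776172306442 [ 0.21532947  0.56190312 -0.42406201]
[ 0.56716756 -0.29306995  0.11800658]
```

View pics/c11.png

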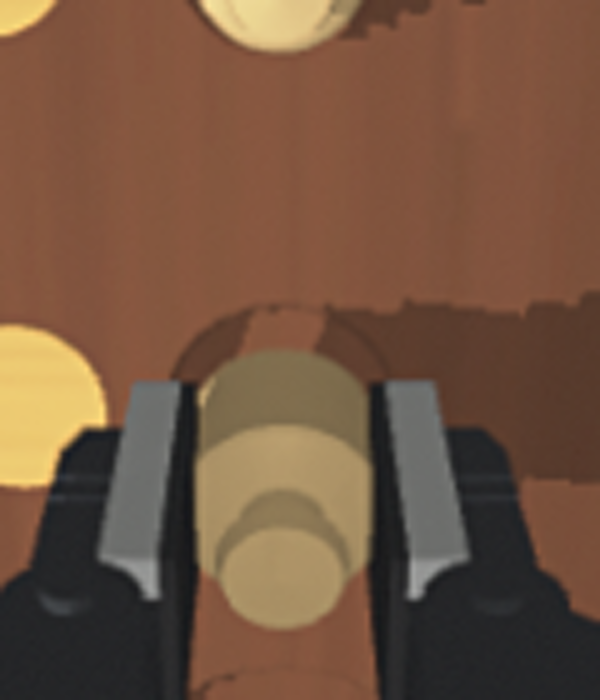

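>>> {"method": "drive_tool", "body": {
  "steps": [0, 0, 0.002, 0, 0, 0, 1, 0, 0, 0.002, 0, 0, 0, 1, 0, 0, 0.002, 0, 0, 0, 1, 0, 0, 0.002, 0, 0, 0, 1, 0, 0, 0, 0, 0, 0, 1]
}}

```text
clock: 9.17
eef_pos: [0.5667, -0.2929, 0.1091]
tool_rot: [0.997, 0.074, -0.001, -0.0]
ft_force: [-0.3, 0.4, -0.8]
grip_width: 0.0182
```

>>> {"method": "drive_tool", "body": {
  "steps": [0, 0, 0.001, 0, 0, 0, 1, 0, 0, 0.001, 0, 0, 0, 1, 0, 0, 0.001, 0, 0, 0, 1, 0, 0, 0, 0, 0, 0, 1]
}}

```text
clock: 9.5
eef_pos: [0.5671, -0.2931, 0.1068]
tool_rot: [0.997, 0.074, -0.0, -0.0]
ft_force: [-1.1, -0.1, -1.0]
grip_width: 0.0182
```

Run:
```python
from h import *
o=bot.get_obs();print(o['eef_pos'],o['tool_rot'],o['grip_width'],o['ft_force'])
shot('wrist','w9');crop('w9',200,160,320,300,5,'c12')
```

```text
[ 0.56708389 -0.29307059  0.10676517] [ 9.97289321e-01  7.35799488e-02 -4.96733784e-06 -1.86690341e-05] 0.018169168776899385 [-1.10778262 -0.06653567 -1.03343737]
```

View pics/c12.png

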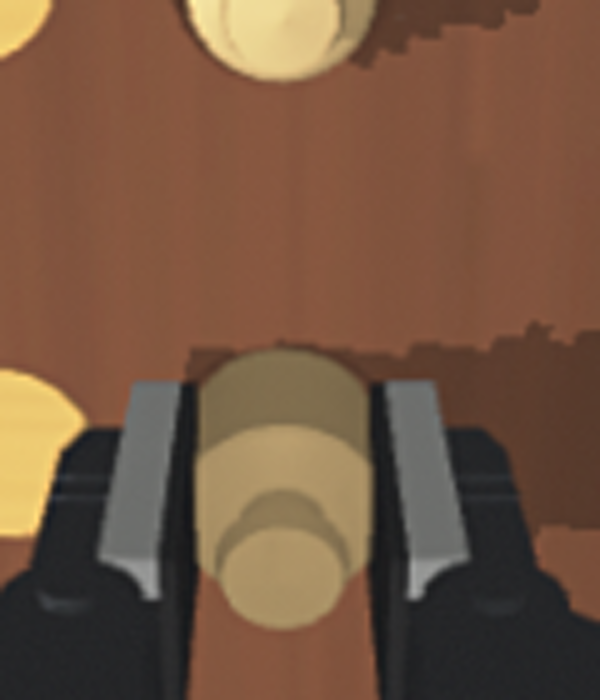

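Seated almost fully with no force; one more small step to touch bottom, then open.

>>> {"method": "drive_tool", "body": {
  "steps": [0, 0, 0.001, 0, 0, 0, 1, 0, 0, 0, 0, 0, 0, 1, 0, 0, 0, 0, 0, 0, 1]
}}

```text
clock: 9.8
eef_pos: [0.5671, -0.2932, 0.1066]
tool_rot: [0.997, 0.074, 0.0, 0.0]
ft_force: [-1.3, 1.3, 3.4]
grip_width: 0.0181
```

>>> {"method": "drive_tool", "body": {
  "steps": [0, 0, 0, 0, 0, 0, 0.3, 0, 0, 0, 0, 0, 0, 0.1, 0, 0, 0, 0, 0, 0, 0, 0, 0, 0, 0, 0, 0, -0.2, 0, 0, 0, 0, 0, 0, -0.2, 0, 0, -0.01, 0, 0, 0, -0.2, 0, 0, -0.03, 0, 0, 0, -0.2, 0, 0, -0.035, 0, 0, 0, -0.2]
}}

```text
clock: 10.47
eef_pos: [0.5655, -0.2922, 0.1793]
tool_rot: [0.997, 0.074, -0.003, -0.002]
ft_force: [0.7, 0.2, -0.3]
grip_width: 0.0511
```

>>> {"method": "drive_tool", "body": {
  "steps": [0, 0, -0.035, 0, 0, 0, -0.2, 0, 0, 0, 0, 0, 0, -0.2, 0, 0, 0, 0, 0, 0, -0.2]
}}

```text
clock: 10.72
eef_pos: [0.5687, -0.2939, 0.2203]
tool_rot: [0.997, 0.074, 0.003, 0.002]
ft_force: [0.8, -0.2, -0.4]
grip_width: 0.0512
```

Run:
```python
from h import *
o=bot.get_obs();print(o['eef_pos'],o['tool_rot'],o['grip_width'],o['ft_force'])
shot('wrist','w10')
```

```text
[ 0.56870508 -0.29391742  0.22028145] [0.99728273 0.07356204 0.00339937 0.00205824] 0.05118137275249624 [ 0.75230617 -0.20429332 -0.41205895]
```

View pics/w10.png

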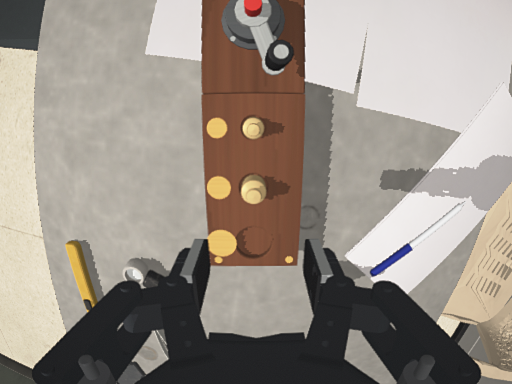

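Run:
```python
from h import *
crop('w10',200,0,310,220,3.6,'c13')
L=load('w10')
```

```text
(no output)
```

View pics/c13.png

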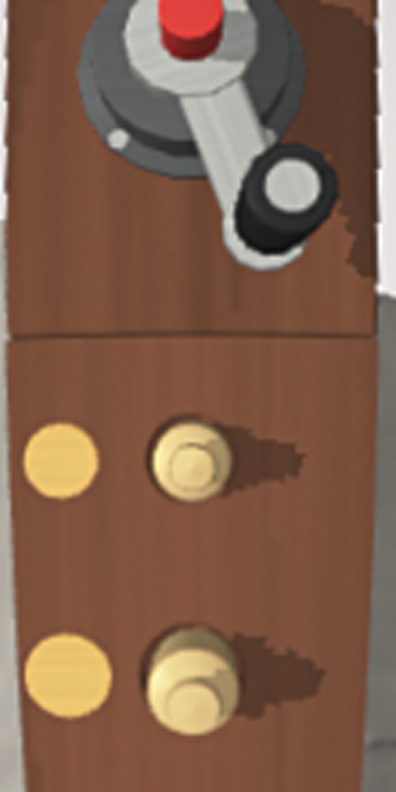

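Run:
```python
from h import *
L=load('w10');c=lambda x,y,z:onz(L,200+x/3.6-.4,0+y/3.6-.4,z,True)
h=c(292,186,.124);print('handle',h,'knob',c(192,704,.055),'well disc',c(67,676,.03))
L=load('top0');P=cloud(L)
m=(P[...,2]>.115)&(P[...,2]<.14)&(abs(P[...,0]-.568)<.04)&(abs(P[...,1]+.186)<.04); print(P[m].mean(0),m.sum())
m=(P[...,2]>.076)&(P[...,2]<.09)&(abs(P[...,0]-.5445)<.015)&(abs(P[...,1]+.146)<.015); print(P[m].mean(0),m.sum())
shot('top','top1');L=load('top1');P=cloud(L)
m=(P[...,2]>.048)&(P[...,2]<.07)&(abs(P[...,0]-.567)<.02)&(abs(P[...,1]+.293)<.02); print(P[m][:,2],m.sum())
```

```text
handle [ 0.5671187  -0.18534835  0.124     ] knob [ 0.56742275 -0.29295792  0.055     ] well disc [ 0.53593591 -0.29877721  0.03      ]
[ 0.565748   -0.18478807  0.1240175 ] 31
[ 0.54463446 -0.14580597  0.08352226] 22
[] 0
```

>>> {"method": "drive_tool", "body": {
  "steps": [0.0028, -0.0215, 0, 0, 0, 0, -0.2, 0.0028, -0.0215, 0, 0, 0, 0, -0.2, 0.0028, -0.0215, 0, 0, 0, 0, -0.2, 0.0028, -0.0215, 0, 0, 0, 0, -0.2, 0.0028, -0.0215, 0, 0, 0, 0, -0.2, 0, 0, 0, 0, 0, 0, -0.2, 0, 0, 0, 0, 0, 0, -0.2, 0, 0, 0, 0, 0, 0, -0.2]
}}

```text
clock: 11.48
eef_pos: [0.5647, -0.1848, 0.2148]
tool_rot: [0.997, 0.074, -0.001, -0.0]
ft_force: [0.2, -0.3, 0.8]
grip_width: 0.0515
```

Run:
```python
from h import *
o=bot.get_obs();print(o['eef_pos'],o['tool_rot'],o['grip_width'],o['ft_force'])
shot('wrist','w11');shot('scene','s1')
crop('s1',240,120,400,240,5,'c14')
```

```text
[ 0.56470354 -0.18475843  0.21480343] [ 9.97282427e-01  7.36662348e-02 -1.00915902e-03 -1.70898865e-04] 0.05145885151076076 [ 0.18660186 -0.32740588  0.78578875]
```

View pics/w11.png

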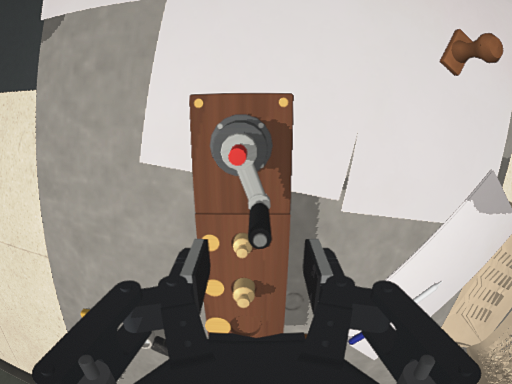

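View pics/c14.png

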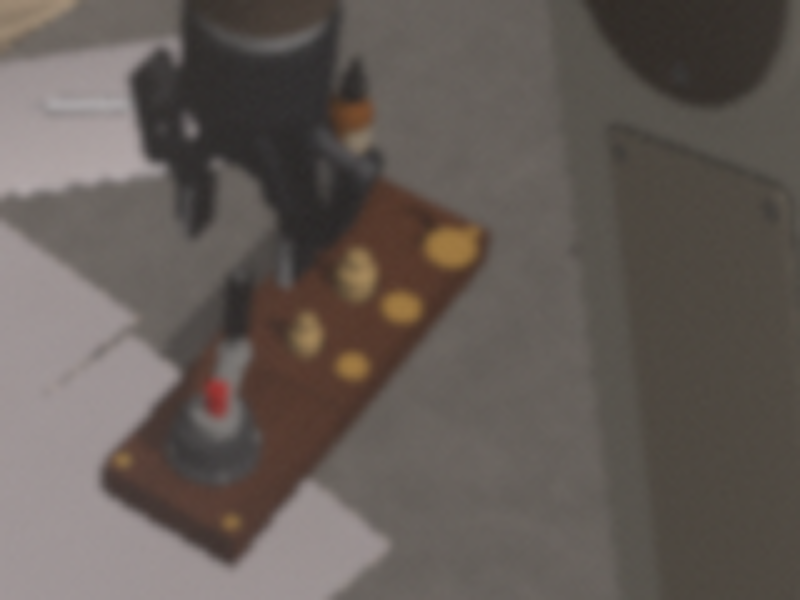

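Run:
```python
from h import *
crop('w11',210,130,300,260,6,'c15')
```

```text
(no output)
```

View pics/c15.png

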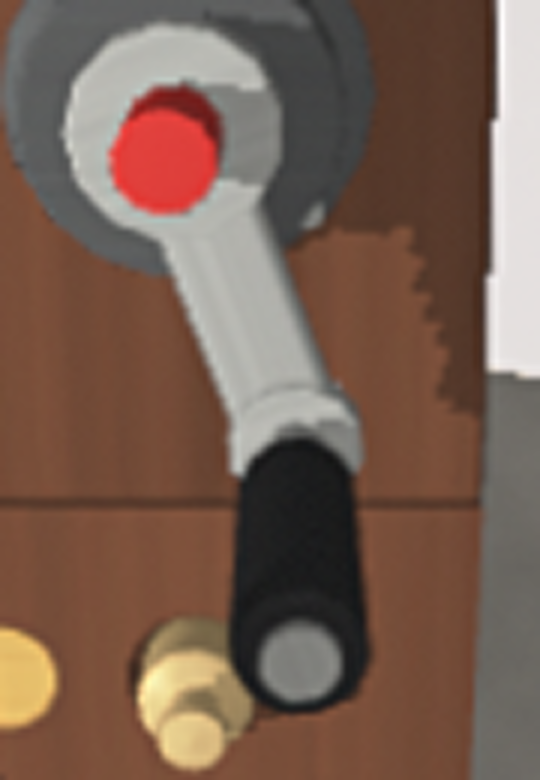

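Run:
```python
from h import *
L=load('w11');c=lambda x,y,z:onz(L,210+x/6-.42,130+y/6-.42,z,True)
h=c(301,658,.125);r=c(164,161,.084);print(h,r,np.linalg.norm((h-r)[:2]))
print(bot.get_obs()['eef_pos'])
```

```text
[ 0.56710755 -0.18436163  0.125     ] [ 0.54569661 -0.14519346  0.084     ] 0.04463825897960956
[ 0.56488843 -0.18545865  0.21518432]
```

>>> {"method": "drive_tool", "body": {
  "steps": [0.001, 0, 0.0135, 0, 0, 0, -0.2, 0.001, 0, 0.0135, 0, 0, 0, -0.2, 0, 0, 0.0135, 0, 0, 0, -0.2, 0, 0, 0.0135, 0, 0, 0, -0.2, 0, 0, 0, 0, 0, 0, -0.2, 0, 0, 0, 0, 0, 0, -0.2]
}}

```text
clock: 12.08
eef_pos: [0.5664, -0.1851, 0.161]
tool_rot: [0.997, 0.073, -0.001, -0.0]
ft_force: [0.1, 0.9, 0.6]
grip_width: 0.0509
```

Run:
```python
from h import *
o=bot.get_obs();print(o['eef_pos'],o['tool_rot'],o['grip_width'],o['ft_force'])
shot('wrist','w12');crop('w12',160,100,360,320,3.2,'c16')
```

```text
[ 0.5663916  -0.18506698  0.16097025] [ 9.97337066e-01  7.29195547e-02 -1.15833777e-03 -4.17327192e-04] 0.05091709636542517 [0.10825106 0.94880813 0.58710277]
```

View pics/c16.png

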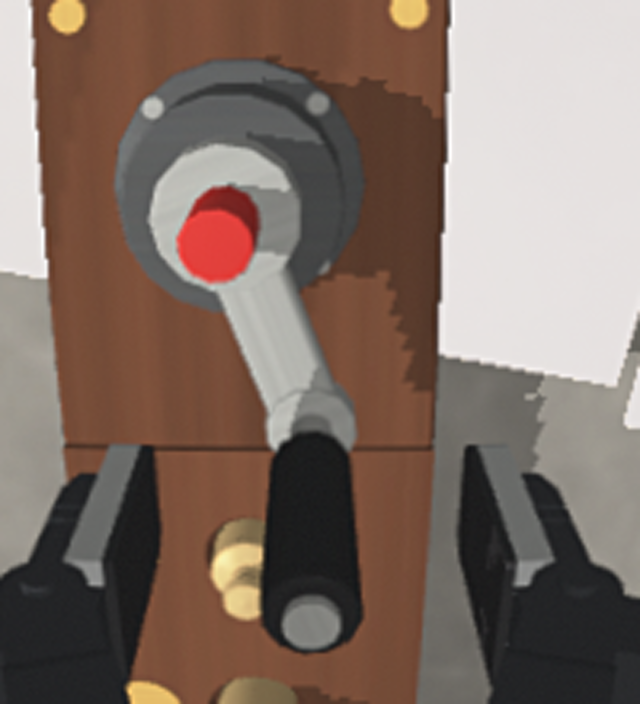

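Handle is centred between the pads (crop x≈312 vs mid ≈310). Close.

>>> {"method": "drive_tool", "body": {
  "steps": [0, 0, 0, 0, 0, 0, 0.3, 0, 0, 0, 0, 0, 0, 0.7, 0, 0, 0, 0, 0, 0, 1, 0, 0, 0, 0, 0, 0, 1, 0, 0, 0, 0, 0, 0, 1, 0, 0, 0, 0, 0, 0, 1, 0, 0, 0, 0, 0, 0, 1]
}}

```text
clock: 12.72
eef_pos: [0.5677, -0.1845, 0.163]
tool_rot: [0.997, 0.074, 0.001, 0.0]
ft_force: [-0.2, 0.5, 6.1]
grip_width: 0.0134
```

Run:
```python
from h import *
o=bot.get_obs();print(o['eef_pos'],o['tool_rot'],o['grip_width'],o['ft_force'],o['ft_torque'])
shot('wrist','w13');crop('w13',160,100,360,320,3.2,'c17')
```

```text
[ 0.56772395 -0.18451254  0.16298034] [9.97283752e-01 7.36478506e-02 9.70370642e-04 4.12224142e-04] 0.013411820089893365 [-0.16893632  0.51075056  6.09091002] [0.00843031 0.14371227 0.01541853]
```

View pics/c17.png

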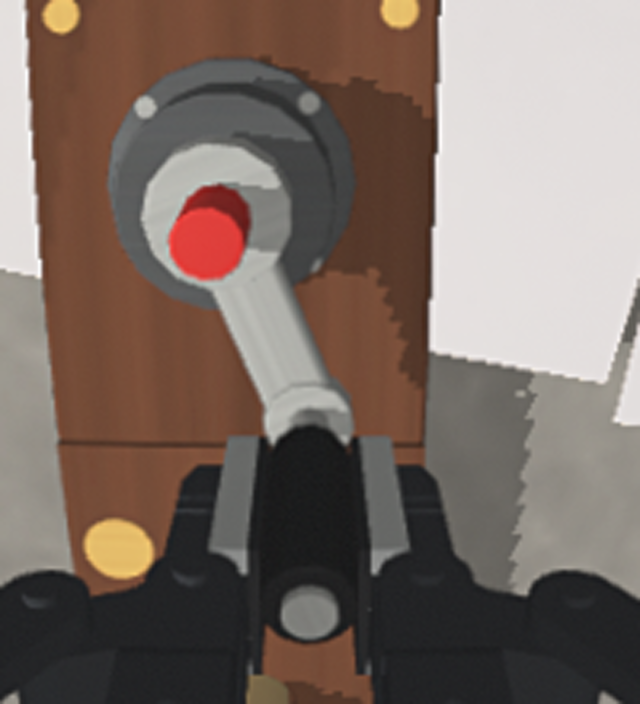

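Run:
```python
import numpy as np
def rows(t0,t1,n):
    t=np.linspace(t0,t1,n+1);x=45*np.cos(t);y=45*np.sin(t);ax=ay=0
    for i in range(n):
        dx=round(x[i+1]-x[0]-ax,1);dy=round(y[i+1]-y[0]-ay,1);ax+=dx;ay+=dy;print(dx,dy,end=' | ')
    print()
rows(1.2,.6,8);rows(.6,0,8);rows(0,-.25,5)
```

```text
3.1 -1.3 | 3.0 -1.6 | 2.8 -1.8 | 2.8 -2.0 | 2.5 -2.2 | 2.4 -2.4 | 2.2 -2.5 | 2.0 -2.7 | 
1.8 -2.9 | 1.6 -2.9 | 1.3 -3.1 | 1.2 -3.2 | 0.8 -3.3 | 0.7 -3.3 | 0.3 -3.3 | 0.2 -3.4 | 
-0.1 -2.2 | -0.1 -2.3 | -0.3 -2.2 | -0.4 -2.2 | -0.5 -2.2 |
```

>>> {"method": "drive_tool", "body": {
  "steps": [0.0031, -0.0013, -0.001, 0, 0, 0, 1, 0.003, -0.0016, -0.001, 0, 0, 0, 1, 0.0028, -0.0018, 0, 0, 0, 0, 1, 0.0028, -0.002, 0, 0, 0, 0, 1, 0.0025, -0.0022, 0, 0, 0, 0, 1, 0.0024, -0.0024, 0, 0, 0, 0, 1, 0.0022, -0.0025, 0, 0, 0, 0, 1, 0.002, -0.0027, 0, 0, 0, 0, 1]
}}

```text
clock: 13.43
eef_pos: [0.5857, -0.1646, 0.1633]
tool_rot: [0.997, 0.074, -0.0, -0.0]
ft_force: [2.8, -3.8, -7.9]
grip_width: 0.0137
```

>>> {"method": "drive_tool", "body": {
  "steps": [0, 0, 0, 0, 0, 0, 1, 0, 0, 0, 0, 0, 0, 1]
}}

```text
clock: 13.6
eef_pos: [0.5859, -0.1641, 0.1634]
tool_rot: [0.997, 0.074, 0.0, -0.001]
ft_force: [5.0, -1.1, -7.6]
grip_width: 0.0132
```

```bash
cat >> h.py <<'E'
B=np.array([.545,-.1455])
def st():
    o=bot.get_obs();p=o['eef_pos'];y=np.deg2rad(8.45);d=p[:2]-B
    x_=d@[np.cos(y),np.sin(y)];y_=d@[np.sin(y),-np.cos(y)]
    print('t',o['clock'],p.round(4),'tool xy mm',round(x_*1e3,1),round(y_*1e3,1),'r',round(np.hypot(x_,y_)*1e3,1),'theta',round(np.arctan2(y_,x_),3),'F',o['ft_force'].round(1),'T',o['ft_torque'].round(2),'w',o['grip_width'],o['tool_rot'].round(4))
E
python3 -c "
from h import *
st();shot('wrist','w14');crop('w14',160,100,360,320,3.2,'c18');st()"
```

```text
t 13.6 [ 0.5859 -0.1641  0.1634] tool xy mm 37.7 24.4 r 44.9 theta 0.574 F [ 5.  -1.1 -7.6] T [-0.18 -1.16 -0.02] w 0.013187462352956118 [ 9.972e-01  7.410e-02  4.000e-04 -8.000e-04]
t 13.65 [ 0.5858 -0.1643  0.1634] tool xy mm 37.6 24.6 r 44.9 theta 0.579 F [ 6.2 -0.8 -8.9] T [-0.29 -1.21 -0.01] w 0.013324709038724625 [ 9.973e-01  7.400e-02  4.000e-04 -6.000e-04]
```

View pics/c18.png

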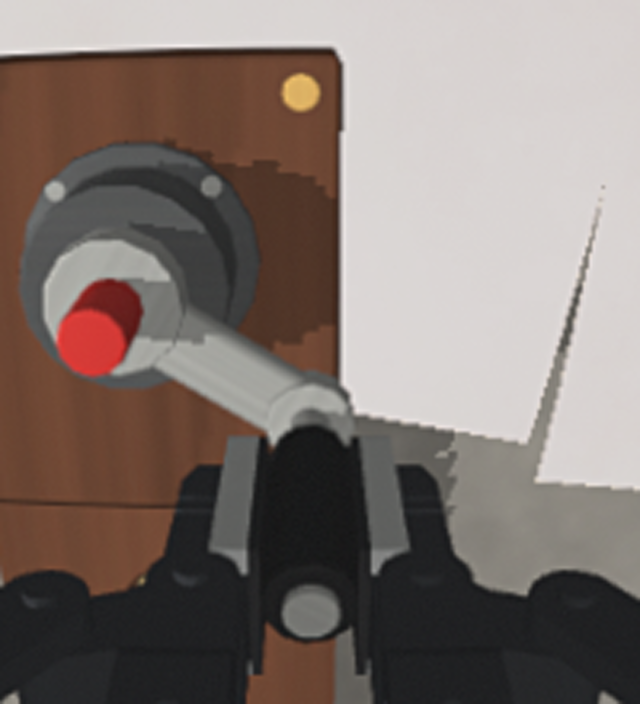

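>>> {"method": "drive_tool", "body": {
  "steps": [0.0023, -0.0029, 0.001, 0, 0, 0, 1, 0.0018, -0.0029, 0, 0, 0, 0, 1, 0.0013, -0.0031, 0, 0, 0, 0, 1, 0.0012, -0.0032, 0, 0, 0, 0, 1, 0.0008, -0.0033, 0, 0, 0, 0, 1, 0.0007, -0.0033, 0, 0, 0, 0, 1, 0.0003, -0.0033, 0, 0, 0, 0, 1, 0.0002, -0.0034, 0, 0, 0, 0, 1]
}}

```text
clock: 14.32
eef_pos: [0.5896, -0.138, 0.1631]
tool_rot: [0.997, 0.074, -0.0, -0.0]
ft_force: [-2.6, -0.8, 0.7]
grip_width: 0.0134
```

```bash
python3 -c "
from h import *
st();shot('wrist','w15');crop('w15',160,100,360,320,3.2,'c19');st()"
```

```text
t 14.3167 [ 0.5896 -0.138   0.1631] tool xy mm 45.2 -0.9 r 45.2 theta -0.019 F [-2.6 -0.8  0.7] T [-0.25  0.4   0.01] w 0.013448643114475491 [ 9.973e-01  7.370e-02 -4.000e-04 -3.000e-04]
t 14.3667 [ 0.5894 -0.1374  0.1631] tool xy mm 45.2 -1.5 r 45.2 theta -0.032 F [-2.2  0.3  0.6] T [-0.04  0.45 -0.02] w 0.013121658946689794 [ 9.973e-01  7.400e-02 -6.000e-04 -5.000e-04]
```

View pics/c19.png

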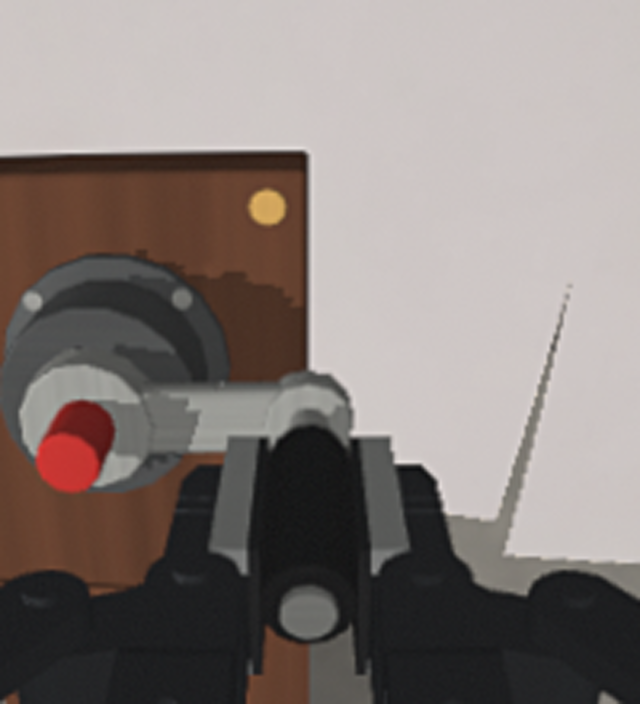

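>>> {"method": "drive_tool", "body": {
  "steps": [0, -0.0015, 0, 0, 0, 0, 1, -0.0001, -0.0015, 0, 0, 0, 0, 1, -0.0002, -0.0015, 0, 0, 0, 0, 1, -0.0002, -0.0015, 0, 0, 0, 0, 1, 0, 0, 0, 0, 0, 0, 1, 0, 0, 0, 0, 0, 0, 1]
}}

```text
clock: 14.87
eef_pos: [0.5884, -0.1327, 0.163]
tool_rot: [0.997, 0.074, -0.0, -0.0]
ft_force: [-4.7, -1.5, 3.4]
grip_width: 0.0133
```

```bash
python3 -c "
from h import *
st();shot('wrist','w16');crop('w16',160,100,360,320,3.2,'c20');st()"
```

```text
t 14.8667 [ 0.5884 -0.1327  0.163 ] tool xy mm 44.8 -6.3 r 45.2 theta -0.139 F [-4.7 -1.5  3.4] T [-0.37  0.84  0.02] w 0.013261645060555842 [ 9.973e-01  7.350e-02 -3.000e-04 -1.000e-04]
t 14.9167 [ 0.5884 -0.1327  0.1631] tool xy mm 44.8 -6.3 r 45.2 theta -0.139 F [-2.8 -1.3  3.1] T [-0.35  0.89  0.02] w 0.0135333888058715 [ 9.973e-01  7.350e-02 -2.000e-04 -1.000e-04]
```

View pics/c20.png

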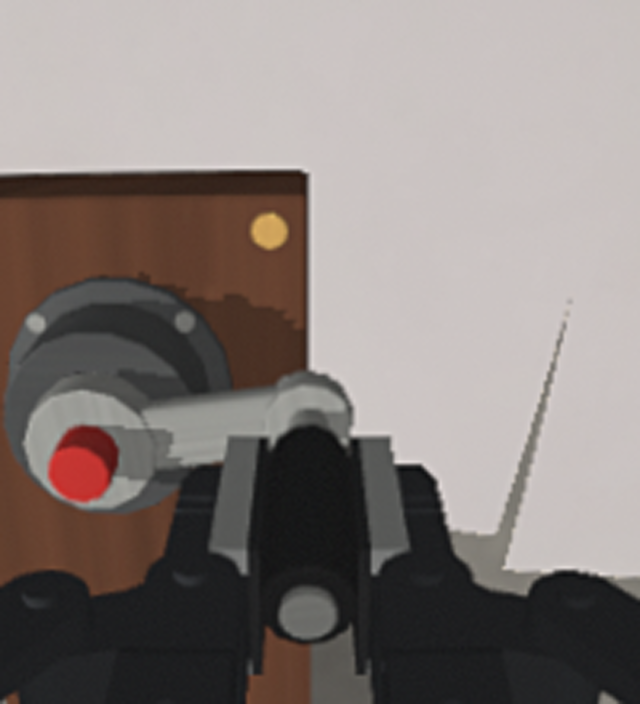

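```bash
cat >> h.py <<'E'
def redz(tag):
    L=load(tag);d=L['d'];K=L['mtx'];R=cv2.Rodrigues(L['rvec'])[0];t=np.ravel(L['tvec'])
    p=L['p'].astype(int);v,u=np.indices(d.shape)
    x=(u-K[0,2])/K[0,0];y=(v-K[1,2])/K[1,1];r=np.hypot(x,y)
    P=np.stack([x/r*np.tan(r)*d,y/r*np.tan(r)*d,d],-1);P=(P-t)@R
    m=(p[...,0]>150)&(p[...,1]<90)&(p[...,2]<90)&(d>0)
    m&=(abs(P[...,0]-.545)<.03)&(abs(P[...,1]+.1455)<.03)
    z=P[m][:,2]; print(tag,m.sum(),'z pct',np.percentile(z,[10,50,80,95]).round(4),P[m].mean(0).round(4))
E
python3 -c "
from h import *
for t in ('w11','w13','w14','w15','w16'): redz(t)
shot('wrist','w17');redz('w17')"
```

```text
w11 237 z pct [0.0813 0.0821 0.0828 0.0833] [ 0.5455 -0.1453  0.0821]
w13 410 z pct [0.0814 0.0823 0.0828 0.0833] [ 0.5454 -0.1454  0.0821]
w14 346 z pct [0.0813 0.0821 0.0825 0.0831] [ 0.5455 -0.1458  0.0816]
w15 273 z pct [0.0783 0.0793 0.0797 0.0802] [ 0.5455 -0.1455  0.0792]
w16 246 z pct [0.0732 0.074  0.0744 0.0748] [ 0.5457 -0.1455  0.0739]
w17 247 z pct [0.0732 0.074  0.0746 0.0749] [ 0.5457 -0.1454  0.074 ]
```

```bash
cat > r.py <<'E'
import numpy as np
def rows(t0,t1,n):
    t=np.linspace(t0,t1,n+1);x=45*np.cos(t);y=45*np.sin(t);ax=ay=0;s=[]
    for i in range(n):
        dx=round(x[i+1]-x[0]-ax,1);dy=round(y[i+1]-y[0]-ay,1);ax+=dx;ay+=dy;s.append(f'{dx} {dy}')
    print(round(t0,2),round(t1,2),' | '.join(s))
E
python3 -c "
from r import *
t=-.14
for i in range(7): rows(t,t+.88,8);t+=.88
"
```

```text
-0.14 0.74 0.4 4.9 | -0.1 5.0 | -0.7 4.9 | -1.2 4.8 | -1.7 4.6 | -2.2 4.4 | -2.7 4.2 | -3.1 3.8
0.74 1.62 -3.5 3.5 | -3.9 3.0 | -4.2 2.6 | -4.5 2.2 | -4.7 1.6 | -4.8 1.1 | -4.9 0.6 | -4.9 0.0
1.62 2.5 -4.9 -0.5 | -4.9 -1.1 | -4.6 -1.5 | -4.5 -2.1 | -4.3 -2.6 | -3.9 -3.0 | -3.6 -3.4 | -3.1 -3.8
2.5 3.38 -2.7 -4.1 | -2.3 -4.4 | -1.8 -4.6 | -1.2 -4.8 | -0.8 -4.9 | -0.1 -5.0 | 0.3 -4.9 | 0.9 -4.9
3.38 4.26 1.4 -4.7 | 2.0 -4.6 | 2.4 -4.3 | 2.9 -4.0 | 3.3 -3.7 | 3.7 -3.3 | 4.0 -2.8 | 4.4 -2.4
4.26 5.14 4.6 -1.9 | 4.7 -1.4 | 4.9 -0.9 | 4.9 -0.3 | 5.0 0.2 | 4.8 0.7 | 4.8 1.3 | 4.6 1.8
5.14 6.02 4.4 2.3 | 4.1 2.8 | 3.8 3.2 | 3.4 3.5 | 3.0 4.0 | 2.5 4.2 | 2.0 4.5 | 1.6 4.7
```

>>> {"method": "drive_tool", "body": {
  "steps": [0, 0.0049, -0.0003, 0, 0, 0, 1, -0.0001, 0.005, 0, 0, 0, 0, 1, -0.0007, 0.0049, 0, 0, 0, 0, 1, -0.0012, 0.0048, 0, 0, 0, 0, 1, -0.0017, 0.0046, 0, 0, 0, 0, 1, -0.0022, 0.0044, 0, 0, 0, 0, 1, -0.0027, 0.0042, 0, 0, 0, 0, 1, -0.0031, 0.0038, 0, 0, 0, 0, 1]
}}

```text
clock: 15.63
eef_pos: [0.5825, -0.1709, 0.1631]
tool_rot: [0.997, 0.074, 0.0, -0.0]
ft_force: [-1.8, 3.4, -0.0]
grip_width: 0.0133
```

```bash
python3 -c "
from h import *
st()"
```

```text
t 15.6333 [ 0.5825 -0.1709  0.1631] tool xy mm 33.4 30.7 r 45.3 theta 0.744 F [-1.8  3.4 -0. ] T [0.59 0.48 0.04] w 0.013298095181061119 [ 9.973e-01  7.360e-02  3.000e-04 -4.000e-04]
```

>>> {"method": "drive_tool", "body": {
  "steps": [-0.0037, 0.0033, 0, 0, 0, 0, 1, -0.0039, 0.003, 0, 0, 0, 0, 1, -0.0042, 0.0026, 0, 0, 0, 0, 1, -0.0045, 0.0022, 0, 0, 0, 0, 1, -0.0047, 0.0016, 0, 0, 0, 0, 1, -0.0048, 0.0011, 0, 0, 0, 0, 1, -0.0049, 0.0006, 0, 0, 0, 0, 1, -0.0049, 0, 0, 0, 0, 0, 1]
}}

```text
clock: 16.3
eef_pos: [0.5491, -0.1905, 0.1632]
tool_rot: [0.997, 0.073, 0.0, 0.0]
ft_force: [1.5, 2.4, -3.7]
grip_width: 0.0133
```

```bash
python3 -c "
from h import *
st()"
```

```text
t 16.3 [ 0.5491 -0.1905  0.1632] tool xy mm -2.5 45.1 r 45.2 theta 1.627 F [ 1.5  2.4 -3.7] T [ 0.34 -0.46  0.02] w 0.013270767428521348 [9.973e-01 7.350e-02 3.000e-04 2.000e-04]
```

>>> {"method": "drive_tool", "body": {
  "steps": [-0.0049, -0.0007, 0, 0, 0, 0, 1, -0.0049, -0.0011, 0, 0, 0, 0, 1, -0.0046, -0.0015, 0, 0, 0, 0, 1, -0.0045, -0.0021, 0, 0, 0, 0, 1, -0.0043, -0.0026, 0, 0, 0, 0, 1, -0.0039, -0.003, 0, 0, 0, 0, 1, -0.0036, -0.0034, 0, 0, 0, 0, 1, -0.0031, -0.0038, 0, 0, 0, 0, 1]
}}

```text
clock: 16.97
eef_pos: [0.5128, -0.177, 0.1632]
tool_rot: [0.997, 0.073, -0.0, 0.0]
ft_force: [1.8, -0.0, -3.9]
grip_width: 0.0135
```

```bash
python3 -c "
from h import *
st()"
```

```text
t 16.9667 [ 0.5128 -0.177   0.1632] tool xy mm -36.5 26.4 r 45.1 theta 2.516 F [ 1.8 -0.  -3.9] T [-0.24 -0.46  0.06] w 0.013543797838638794 [ 9.973e-01  7.350e-02 -1.000e-04  2.000e-04]
```

>>> {"method": "drive_tool", "body": {
  "steps": [-0.0027, -0.0041, 0.0003, 0, 0, 0, 1, -0.0023, -0.0044, 0, 0, 0, 0, 1, -0.0018, -0.0046, 0, 0, 0, 0, 1, -0.0012, -0.0048, 0, 0, 0, 0, 1, -0.0008, -0.0049, 0, 0, 0, 0, 1, -0.0001, -0.005, 0, 0, 0, 0, 1, 0.0003, -0.0049, 0, 0, 0, 0, 1, 0.0009, -0.0049, 0, 0, 0, 0, 1]
}}

```text
clock: 17.63
eef_pos: [0.5003, -0.1406, 0.1631]
tool_rot: [0.997, 0.074, 0.0, 0.0]
ft_force: [1.3, -1.3, -0.7]
grip_width: 0.0132
```

```bash
python3 -c "
from h import *
st()"
```

```text
t 17.6333 [ 0.5003 -0.1406  0.1631] tool xy mm -43.5 -11.4 r 45.0 theta -2.885 F [ 1.3 -1.3 -0.7] T [-0.44 -0.27 -0.  ] w 0.013191697655993232 [9.973e-01 7.360e-02 2.000e-04 2.000e-04]
```

>>> {"method": "drive_tool", "body": {
  "steps": [0.0014, -0.0047, 0, 0, 0, 0, 1, 0.002, -0.0046, 0, 0, 0, 0, 1, 0.0024, -0.0043, 0, 0, 0, 0, 1, 0.0029, -0.004, 0, 0, 0, 0, 1, 0.0033, -0.0037, 0, 0, 0, 0, 1, 0.0037, -0.0033, 0, 0, 0, 0, 1, 0.004, -0.0028, 0, 0, 0, 0, 1, 0.0044, -0.0024, 0, 0, 0, 0, 1]
}}

```text
clock: 18.3
eef_pos: [0.52, -0.108, 0.163]
tool_rot: [0.997, 0.073, 0.0, 0.0]
ft_force: [1.3, -5.0, 1.1]
grip_width: 0.0134
```

```bash
python3 -c "
from h import *
st();shot('wrist','w18');redz('w18')"
```

```text
t 18.3 [ 0.52  -0.108  0.163] tool xy mm -19.2 -40.7 r 45.0 theta -2.011 F [ 1.3 -5.   1.1] T [-0.93 -0.31  0.06] w 0.013398615979048064 [9.973e-01 7.350e-02 0.000e+00 4.000e-04]Traceback (most recent call last):
  File "<string>", line 3, in <module>
    st();shot('wrist','w18');redz('w18')
                             ~~~~^^^^^^^
  File "h.py", line 35, in redz
    z=P[m][:,2]; print(tag,m.sum(),'z pct',np.percentile(z,[10,50,80,95]).round(4),P[m].mean(0).round(4))
                                           ~~~~~~~~~~~~~^^^^^^^^^^^^^^^^^
    return _quantile_unchecked(
        a, q, axis, out, overwrite_input, method, keepdims, weights)
    return _ureduce(a,
                    func=_quantile_ureduce_func,
    ...<5 lines>...
                    overwrite_input=overwrite_input,
                    method=method)
    r = func(a, **kwargs)
    result = _quantile(arr,
                       quantiles=q,
    ...<2 lines>...
                       out=out,
                       weights=wgt)
    slices_having_nans = np.isnan(arr[-1, ...])
                                  ~~~^^^^^^^^^
IndexError: index -1 is out of bounds for axis 0 with size 0
```

>>> {"method": "drive_tool", "body": {
  "steps": [0.0046, -0.0016, 0, 0, 0, 0, 1, 0.0047, -0.0014, 0, 0, 0, 0, 1, 0.0049, -0.0009, 0, 0, 0, 0, 1, 0.0049, -0.0003, 0, 0, 0, 0, 1, 0.005, 0.0002, 0, 0, 0, 0, 1, 0.0048, 0.0007, 0, 0, 0, 0, 1, 0.0048, 0.0013, 0, 0, 0, 0, 1, 0.0046, 0.0018, 0, 0, 0, 0, 1]
}}

```text
clock: 19.02
eef_pos: [0.5576, -0.1022, 0.163]
tool_rot: [0.997, 0.074, -0.0, -0.0]
ft_force: [-2.7, -4.7, 4.4]
grip_width: 0.0133
```

>>> {"method": "drive_tool", "body": {
  "steps": [0.0044, 0.0023, 0, 0, 0, 0, 1, 0.0041, 0.0028, 0, 0, 0, 0, 1, 0.0038, 0.0032, 0, 0, 0, 0, 1, 0.0034, 0.0035, 0, 0, 0, 0, 1, 0.003, 0.004, 0, 0, 0, 0, 1, 0.0025, 0.0042, 0, 0, 0, 0, 1, 0.002, 0.0045, 0, 0, 0, 0, 1, 0.0016, 0.0047, 0, 0, 0, 0, 1]
}}

```text
clock: 19.68
eef_pos: [0.5861, -0.1267, 0.1629]
tool_rot: [0.997, 0.074, -0.001, -0.001]
ft_force: [-3.7, 0.2, 6.1]
grip_width: 0.0133
```

```bash
python3 -c "
from h import *
st();shot('wrist','w19');redz('w19')"
```

```text
t 19.6833 [ 0.5861 -0.1267  0.1629] tool xy mm 43.4 -12.5 r 45.2 theta -0.281 F [-3.7  0.2  6.1] T [-0.09  0.85  0.03] w 0.013278306298377972 [ 9.973e-01  7.390e-02 -5.000e-04 -1.300e-03]
w19 223 z pct [0.0655 0.0662 0.0666 0.067 ] [ 0.5456 -0.1453  0.0662]
```

>>> {"method": "drive_tool", "body": {
  "steps": [0.0006, 0.0033, -0.0005, 0, 0, 0, 1, 0.0004, 0.0033, 0, 0, 0, 0, 1, 0.0001, 0.0032, 0, 0, 0, 0, 1, 0, 0, 0, 0, 0, 0, 1, 0, 0, 0, 0, 0, 0, 1]
}}

```text
clock: 20.15
eef_pos: [0.5892, -0.1371, 0.1632]
tool_rot: [0.997, 0.074, 0.0, -0.0]
ft_force: [-0.0, -0.6, 0.2]
grip_width: 0.0133
```

```bash
python3 -c "
from h import *
st();shot('wrist','w20');redz('w20');shot('scene','s2');shot('top','top2');crop('s2',240,120,400,240,4,'c21');crop('w20',120,100,380,330,3,'c22')
L=load('top2');P=cloud(L)
m=(P[...,2]>.045)&(P[...,2]<.07)&(abs(P[...,0]-.567)<.02)&(abs(P[...,1]+.293)<.02); print(P[m].round(4))"
```

```text
t 20.15 [ 0.5892 -0.1371  0.1632] tool xy mm 45.0 -1.8 r 45.0 theta -0.04 F [-0.  -0.6  0.2] T [-0.15 -0.11 -0.  ] w 0.013287385291796358 [ 9.973e-01  7.350e-02  3.000e-04 -0.000e+00]
w20 238 z pct [0.0649 0.0657 0.0662 0.0667] [ 0.5456 -0.1455  0.0657]
[[ 0.5747 -0.2874  0.0463]
 [ 0.5747 -0.29    0.0463]
 [ 0.5748 -0.2927  0.046 ]
 [ 0.5714 -0.2893  0.0513]
 [ 0.5712 -0.2917  0.0528]
 [ 0.5707 -0.2937  0.057 ]
 [ 0.5711 -0.2967  0.0542]
 [ 0.5709 -0.2989  0.0564]
 [ 0.5685 -0.2891  0.0527]
 [ 0.5684 -0.2915  0.0538]
 [ 0.5686 -0.2942  0.0533]
 [ 0.5685 -0.2967  0.0542]
 [ 0.5688 -0.2995  0.0524]
 [ 0.5669 -0.2876  0.0454]
 [ 0.5658 -0.289   0.0534]
 [ 0.5658 -0.2915  0.0542]
 [ 0.5656 -0.2938  0.0561]
 [ 0.5666 -0.3     0.0497]
 [ 0.5641 -0.2875  0.0462]
 [ 0.5631 -0.2889  0.0545]
 [ 0.5633 -0.2917  0.0531]
 [ 0.5631 -0.294   0.0549]
 [ 0.5633 -0.2967  0.054 ]
 [ 0.5635 -0.2994  0.0533]
 [ 0.5646 -0.3032  0.0458]
 [ 0.5616 -0.2927  0.0463]
 [ 0.5605 -0.2939  0.0552]
 [ 0.5612 -0.2972  0.0506]
 [ 0.5589 -0.2926  0.0467]
 [ 0.5564 -0.2953  0.0462]]
```

View pics/c21.png

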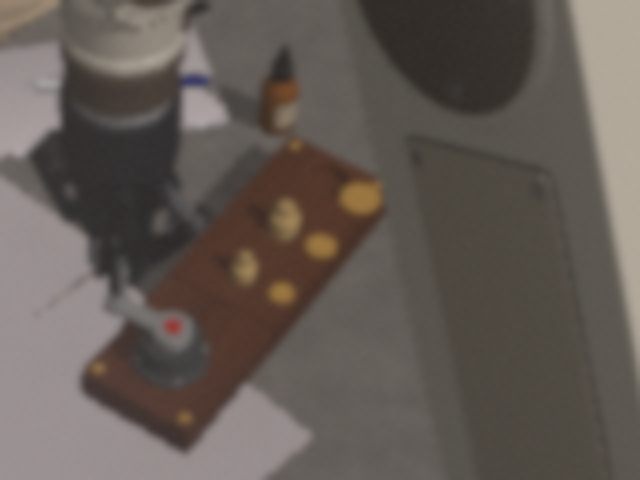

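View pics/c22.png

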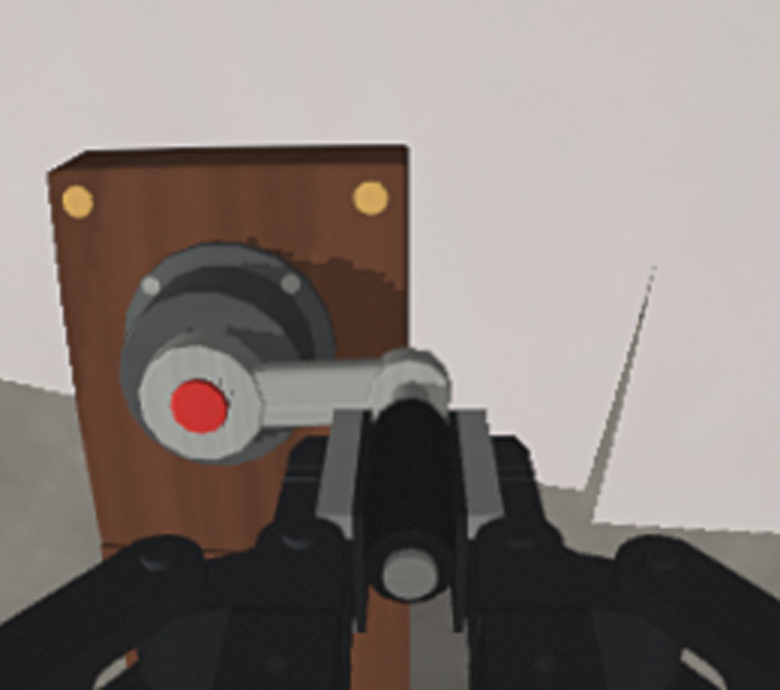

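View pics/top2.png

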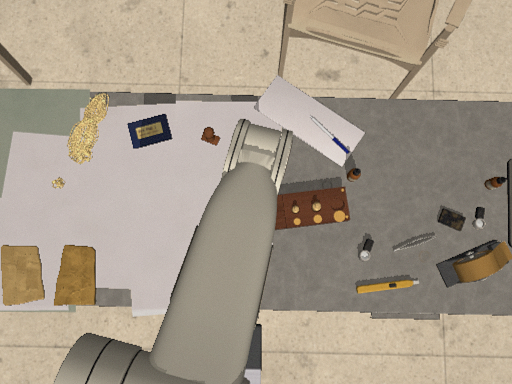

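```bash
python3 -c "
from h import *
print(job_done());st()"
```

```text
the job is handed in; nothing more can be done
None
the job is handed in; nothing more can be done
```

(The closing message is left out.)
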